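# Send the red heating block for decontamination

### The job

The red heating block is due for decontamination. It is too heavy and too wide to lift, so slide it flat along the granite slab and push it over the slab's end so that it tips into the yellow bin and lies inside. Leave the blue block where it stands, and do not lift the red block off the slab.

Things in the scene. Friction and masses are not known exactly. Their poses are not given: they have to be found in the camera images.
- slab: Dark grey granite slab on the bench, 340 mm (its x) by 340 mm (its y), flat top 100 mm above the bench. Fixed. Origin: centre of its underside, at bench level; z up. A bin stands against each of its two y ends (the ends at +y and -y, 170 mm from the origin): a yellow one at one end and a white one at the other, either way round. The slab may be turned by up to 8 degrees.
- red_block: Red metal heating block with a 4 by 3 pattern of dark tube wells (look only) in its top, 110 mm (its x) by 96 mm (its y) by 50 mm high, 1.0 to 1.6 kg, standing loose on the slab. Origin: the middle of the block, 25 mm above its underside; z up. It starts within 55 mm of the slab's middle along y, in one of two lanes about 90 mm to either side of the slab's middle along x, turned up to 9 degrees from the slab. Pushing takes about 5 to 20 N.
- blue_block: Blue heating block, otherwise the same as the red one (same size, origin, axes), standing in the other lane, at least 20 mm of free space between the two. To be left where it stands.
- yellow_bin: Yellow open-topped bin, 370 mm (its x) by 190 mm (its y) by 94 mm high outside, walls and floor 5 mm thick, black rubber lining on the floor. Fixed; standing against one y end of the slab (3 mm gap), square to it, its rim 6 mm lower than the slab's top. Its middle is 268 mm from the slab's middle along the slab's y. Origin: centre of its underside; z up. An equal white bin at the slab's other end is not to be used.
There are look-alikes about, which are no part of the job. Several things have the shape of the red_block; the one meant has the colours described above.

How it is judged:
By the outcome, as a careful person would: the job done as asked, in the order asked, and still so for the second after the job is handed in, with the robot touching nothing.
It also fails if it takes over 32 s, if anything falls off the work surface, if the arm or the gripper's body presses on something with over 40 N, if the wrist force passes 120 N, or if a joint passes its speed limit or range.

### The arm

A 7-joint arm with a two-finger parallel gripper is mounted at the origin on the work surface. World frame = base frame: x ahead of the robot, y to its left, z up, the work surface at z = 0. Lengths are in m, angles in rad, forces in N, time in s.
With the tool pointing down it reaches from about 0.4 to 0.9 m from the base axis. Payload 5.5 kg.
Tool frame: the origin (TCP) lies on the centre line of the jaws, within the pads' length; the fingertips stand 25 mm ahead of it and the grasp point (between the pads) lies 6 mm ahead of it (arm.tips_ahead is the distance from the TCP to the fingertips, in m); y points along the fingers, x is the direction in which the jaws open and shut, and the axes are right-handed (so a half turn about y gives the same grasp; the last joint's range is limited). The gripper opens to 92 mm and grips with 3 to 60 N. Pads are 19 mm wide; open, the fingers measure 130 mm over their backs; the gripper's body (75 mm by 190 mm) begins 47 mm behind the grasp point.
Start: joints at [-1.03, 0.501, -0.427, 1.55, 0.221, 1.138, -0.21], TCP at [0.178, 0.625, 0.252] pointing down, gripper open.
Joint ranges: [-2.88, 2.88], [-0.31, 2.03], [-1.54, 1.56], [0.2, 2.42], [-1.41, 4.55], [0.19, 2.02], [-2.57, 2.57]. Speed limits (rad/s): [2.57, 2.57, 3.14, 3.14, 3.14, 3.14, 3.14].

### API

Orientations are given as a rotation vector (axis times angle).
In Python, from rig import arm, cams, hand_in gives the robot as it stands.
- The arm moves only by the tool send_rows, never from a script. Its argument "targets" is a list of rows, each an object with "translation": the shift along the tool's x, y, z in m, a list of three; "dr": the turn, a rotation vector about the tool's x, y, z in rad, a list of three. A call has exactly 5 rows; each row is the pose to reach, as a shift and turn from the pose commanded when the call began, along the tool's axes at that moment; what a row does not reach only later rows make up. A row lasts 1/8 s, in which the tool goes at most 62.5 mm and 10.7 degrees, less where a joint would pass 70% of its speed; a pose out of reach is approached as far as the arm can. A call with a gripper value outside its range is refused whole. "jaw" is the opening, from 0 (shut) to 1 (fully open), set as the call begins (left out, the last holds). The fingers move at their own pace and stop on an object; "squeeze" is the grip in N (left out, the last holds). Time passes only in rows, so rows that repeat a pose let the fingers close, or fill a call up. It gives the time, the measured TCP pose, the force and the opening at its end, in the units of the state.
- arm.get_obs(): the state, without advancing time (a new reading comes with each control period).
- cams.grab_frame(name): name is "scene" or "top" or "wrist"; returns a dict with "color" (384x512x3 uint8, red, green, blue), "fov_y" (degrees; the focal length in pixels is half the picture's height over the tangent of half this angle, whatever the lens; pixels are square), "cx", "cy" (the principal point, pixels), "rvec" (rotation vector, rad) and "tvec" (3), from world to camera coordinates, as OpenCV has them. Camera axes: x right, y down, z forward; pixel columns grow to the right and rows downward; lengths in m; the calibration is good to about 2 mm. A picture is of the moment at which its call begins. There is no depth.
- hand_in(): hands the job in, once; it reports no verdict.
The state is a dict: "t": time; "q": joint angles; "qd": joint speeds; "joint_torque": joint torques, N m; "tool_pos": TCP position; "orientation": TCP orientation; "force": force on the tool from outside, world axes, zero at the start; "moment": the same for the moment, N m; "finger_gap": finger opening in m.
Only numpy, scipy, OpenCV 4.12 (cv2) and the standard library are available. Lean on these libraries where they do the work, as an engineer would, in place of code of your own. Each camera call takes 0.05 s, during which the arm holds its last target. There are 200 camera calls.

## Working session

There is one attempt and no reset: what is moved stays moved. The work goes in short steps, Python scripts to look and compute and a tool call to move; the robot and the scene stay as the last step left them, time stands still between calls to the robot, and variables do not carry over. Pictures are saved under pics/ and viewed, about 8 in all and at most 12, crops included, and the job is handed in when it is done.

Besides the shell and the picture viewer there is one more tool, called after "Request:" by a JSON object that holds its "method" and its "body", one argument or row to a line. send_rows: Moves the arm, as the interface text tells. Its arguments: {"type":"object","properties":{"targets":{"type":"array","items":{"type":"object","properties":{"translation":{"type":"array","items":{"type":"number"}},"dr":{"type":"array","items":{"type":"number"}}}}},"jaw":{"type":"number"},"squeeze":{"type":"number"}},"required":["targets"]}

```bash
mkdir -p pics; ls; python3 - <<'E'
from rig import arm,cams
import cv2,numpy as np,pickle
o=arm.get_obs();print({k:np.round(v,3) for k,v in o.items()})
F={}
for n in("scene","top"):
    f=cams.grab_frame(n);F[n]=f
    cv2.imwrite(f"pics/{n}1.png",f["color"][:,:,::-1])
    R=cv2.Rodrigues(np.array(f["rvec"]))[0];print(n,f["fov_y"],f["cx"],f["cy"],-R.T@f["tvec"])
pickle.dump(F,open("f1.pkl","wb"))
E
```

```text
pics
{'t': np.float64(0.0), 'q': array([-1.03 ,  0.502, -0.427,  1.551,  0.221,  1.138, -0.21 ]), 'qd': array([ 0.001, -0.001,  0.002,  0.   , -0.001,  0.001,  0.   ]), 'joint_torque': array([ 0.0000e+00, -5.6658e+01, -5.8160e+00, -2.7911e+01, -6.9000e-02,
        3.1000e-02,  0.0000e+00]), 'tool_pos': array([0.178, 0.624, 0.251]), 'orientation': array([-1.329, -1.001,  1.004]), 'force': array([0.136, 0.242, 0.688]), 'moment': array([-0.051, -0.048,  0.017]), 'finger_gap': np.float64(0.092)}
scene 55.030744823880596 257.84193916524276 187.4657844853464 [ 0.90146309 -0.78016354  0.85255284]
top 57.7654574032477 249.6606988570883 190.4283290655957 [ 0.25637597 -0.05388406  1.00704436]
```

View pics/scene1.png

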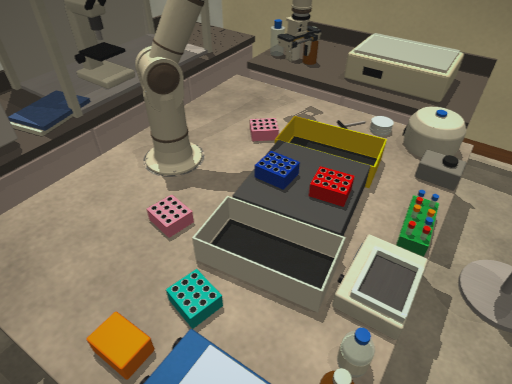

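View pics/top1.png

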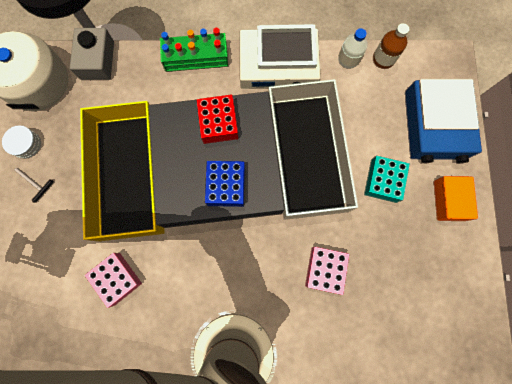

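```bash
python3 - <<'E'
from rig import arm
import cv2,numpy as np
o=arm.get_obs();print(cv2.Rodrigues(np.array(o["orientation"]))[0].round(3), o["tool_pos"], arm.tips_ahead)
E
```

```text
[[ 0.274 -0.001 -0.962]
 [ 0.962 -0.002  0.274]
 [-0.002 -1.     0.   ]] [0.17813558 0.62451028 0.25077702] 0.025
```

The top view shows the yellow bin at the left (+y) end around (118,170) and the white bin at the right. Block-shaped things are red (217,118), blue (225,183), pink (112,279) and (328,270), teal (388,178) and orange (456,198). Only (217,118) is the saturated red block with a 4x3 well pattern on the slab. I'll confirm that in an enlarged crop.

```bash
python3 - <<'E'
import cv2
im=cv2.imread("pics/top1.png")[75:245,75:365]
cv2.imwrite("pics/crop1.png",cv2.resize(im,(783,459),interpolation=cv2.INTER_CUBIC))
E
```

```text
(no output)
```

View pics/crop1.png

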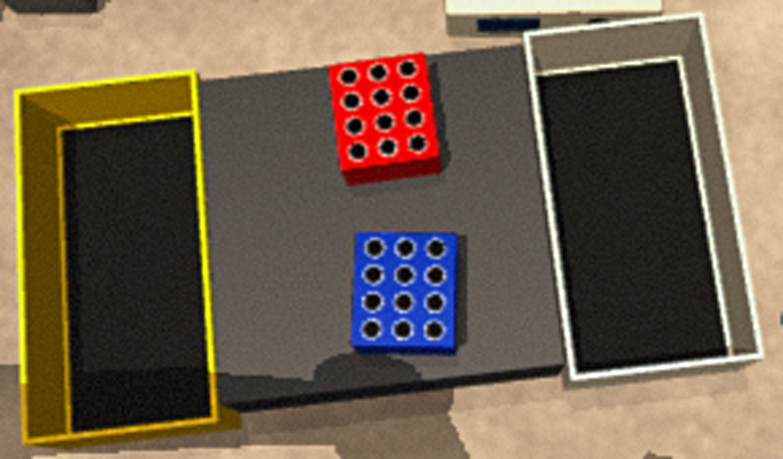

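The crop confirms the red block. Its top corners are at about (330,66), (424,53), (438,158) and (345,170) in crop pixels. The blue block is below it and the yellow bin rim is on the left.

```bash
cat > h.py <<'E'
import cv2,numpy as np
def ray(f,p,z):
    R=cv2.Rodrigues(np.array(f["rvec"]))[0];C=-R.T@np.array(f["tvec"])
    fl=f["color"].shape[0]/2/np.tan(np.radians(f["fov_y"])/2)
    d=np.array([(p[0]-f["cx"])/fl,(p[1]-f["cy"])/fl,1])@R
    return (C+d*(z-C[2])/d[2])[:2]
E
python3 - <<'E'
import pickle,numpy as np
from h import *
f=pickle.load(open("f1.pkl","rb"))["top"]
for n,z,P in [("red",.15,[(330,66),(424,53),(438,158),(345,170)]),("blue",.15,[(355,233),(456,233),(456,347),(353,345)]),
 ("ybin",.094,[(14,91),(197,70),(217,419),(24,442)]),("wbin",.094,[(524,33),(704,14),(762,355),(573,380)])]:
    W=np.array([ray(f,((x+.5)/2.7+74.5,(y+.5)/2.7+74.5),z) for x,y in P])
    v=(W[0]-W[3]+W[1]-W[2])/2   # own x axis
    u=(W[0]-W[1]+W[3]-W[2])/2
    print(n,W.round(3).tolist(),"c",W.mean(0).round(4),"yaw",np.degrees(np.arctan2(v[1],v[0])).round(1),np.degrees(np.arctan2(-u[0],u[1])).round(1),np.linalg.norm(v).round(3),np.linalg.norm(u).round(3))
E
```

```text
red [[0.671, 0.099], [0.685, 0.007], [0.576, -0.008], [0.564, 0.081]] c [0.624  0.0449] yaw 8.9 8.2 0.109 0.092
blue [[0.501, 0.069], [0.502, -0.026], [0.393, -0.027], [0.394, 0.068]] c [0.4473 0.021 ] yaw 0.7 -0.3 0.108 0.095
ybin [[0.67, 0.439], [0.693, 0.249], [0.329, 0.206], [0.306, 0.392]] c [0.4996 0.3216] yaw 7.0 7.2 0.367 0.19
wbin [[0.736, -0.094], [0.758, -0.283], [0.395, -0.325], [0.369, -0.14]] c [ 0.5645 -0.2104] yaw 6.9 7.2 0.367 0.189
```

```bash
cat >> h.py <<'E'
S=np.array([.532,.0556]); a=np.radians(7.0); E1=np.array([np.cos(a),np.sin(a)]); U=np.array([-np.sin(a),np.cos(a)])
def sl(sx,sy): return S+sx*E1+sy*U
def go(sx,sy,z,yaw=7.0):
    from rig import arm
    o=arm.get_obs();R=cv2.Rodrigues(np.array(o["orientation"]))[0];p=np.array(o["tool_pos"])
    t=np.array([*sl(sx,sy),z]);Y=np.radians(yaw)
    G=np.array([[np.cos(Y),0,-np.sin(Y)],[np.sin(Y),0,np.cos(Y)],[0,-1,0]])
    d=p[:2]-S
    print("t",round(o["t"],2),"slab pos",(d@E1).round(4),(d@U).round(4),"z",p[2].round(4),"F",np.round(o["force"],1),"q",np.round(o["q"],2))
    print("shift",(R.T@(t-p)).round(4),"dr",cv2.Rodrigues(R.T@G)[0].ravel().round(3))
E
python3 -c "
from h import *
go(.09,-.12,.25)"
```

```text
t 0.1 slab pos -0.2819 0.6078 z 0.2508 F [0.5 0.1 0.1] q [-1.03  0.5  -0.43  1.55  0.22  1.14 -0.21]
shift [-0.5256  0.0017 -0.6259] dr [ 1.000e-03  1.171e+00 -2.000e-03]
```

Request:
{"method": "send_rows", "body": {
  "targets": [
    {"translation":[-0.03,0,-0.036],"dr":[0,0.13,0]},
    {"translation":[-0.06,0,-0.072],"dr":[0,0.26,0]},
    {"translation":[-0.09,0,-0.108],"dr":[0,0.39,0]},
    {"translation":[-0.12,0,-0.144],"dr":[0,0.52,0]},
    {"translation":[-0.15,0,-0.18],"dr":[0,0.65,0]}
  ],
  "jaw": 0.5
}}

```text
t: 0.72
tool_pos: [0.3108, 0.4299, 0.2514]
orientation: [-1.513, -0.5, 0.5]
force: [0.8, 0.6, -0.7]
finger_gap: 0.0478
```

```bash
python3 -c "
from h import *
go(.09,-.12,.25)"
```

```text
t 0.72 slab pos -0.1739 0.3984 z 0.2514 F [ 0.8  0.6 -0.7] q [-0.77  0.27 -0.26  1.86  0.08  1.03 -0.43]
shift [-0.0265  0.0015 -0.5811] dr [ 0.     0.517 -0.   ]
```

Request:
{"method": "send_rows", "body": {
  "targets": [
    {"translation":[-0.003,0,-0.058],"dr":[0,0.1,0]},
    {"translation":[-0.006,0,-0.116],"dr":[0,0.2,0]},
    {"translation":[-0.01,0,-0.174],"dr":[0,0.3,0]},
    {"translation":[-0.013,0,-0.232],"dr":[0,0.4,0]},
    {"translation":[-0.015,0,-0.29],"dr":[0,0.5,0]}
  ]
}}

```text
t: 1.35
tool_pos: [0.4726, 0.1887, 0.2516]
orientation: [-1.568, -0.11, 0.11]
force: [0.8, 0.3, -0.9]
finger_gap: 0.046
```

```bash
python3 -c "
from h import *
go(.09,-.13,.25)"
```

```text
t 1.35 slab pos -0.0427 0.1393 z 0.2516 F [ 0.8  0.3 -0.9] q [-0.42  0.22 -0.01  1.91  0.    1.01 -0.3 ]
shift [ 0.1279  0.0016 -0.2716] dr [-0.     0.018 -0.   ]
```

Request:
{"method": "send_rows", "body": {
  "targets": [
    {"translation":[0.026,0,-0.055],"dr":[0,0.004,0]},
    {"translation":[0.052,0,-0.11],"dr":[0,0.008,0]},
    {"translation":[0.078,0,-0.165],"dr":[0,0.012,0]},
    {"translation":[0.104,0,-0.22],"dr":[0,0.016,0]},
    {"translation":[0.128,0,-0.27],"dr":[0,0.018,0]}
  ]
}}

```text
t: 1.98
tool_pos: [0.6379, -0.0606, 0.2512]
orientation: [-1.569, -0.097, 0.098]
force: [0.8, -0.0, -0.0]
finger_gap: 0.0459
```

```bash
python3 -c "
from h import *
from rig import cams
f=cams.grab_frame('top');cv2.imwrite('pics/top2.png',cv2.resize(f['color'][60:250,60:380,::-1],(800,475)))
go(.09,-.13,.14)"
```

```text
t 2.02 slab pos 0.0925 -0.1378 z 0.2511 F [ 5.  -6.7  2.6] q [-0.04  0.46  0.14  1.59 -0.06  1.1   0.23]
shift [-0.0027  0.1111  0.0085] dr [ 0.007 -0.006  0.002]
```

View pics/top2.png

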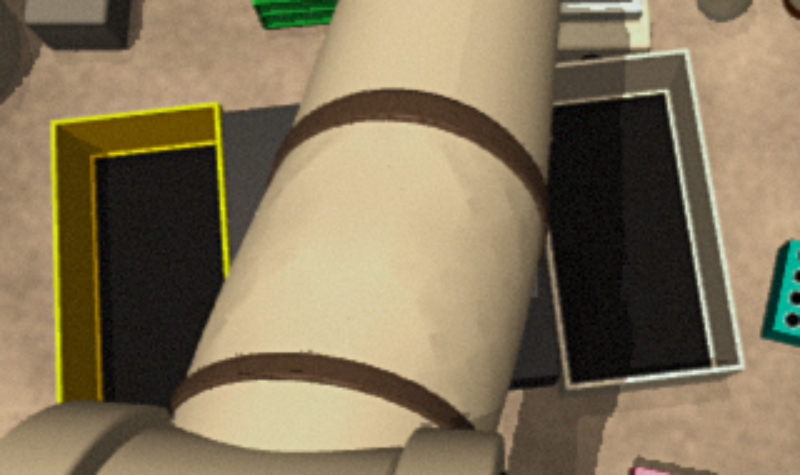

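The arm hides the blocks from the top camera. The force reading is a stopping transient, since the tool is well above everything. Next I descend behind the red block.

Request:
{"method": "send_rows", "body": {
  "targets": [
    {"translation":[-0.001,0.03,0],"dr":[0,0,0]},
    {"translation":[-0.002,0.06,0],"dr":[0,0,0]},
    {"translation":[-0.003,0.09,0],"dr":[0,0,0]},
    {"translation":[-0.003,0.11,0],"dr":[0,0,0]},
    {"translation":[-0.003,0.115,0],"dr":[0,0,0]}
  ]
}}

```text
t: 2.65
tool_pos: [0.6332, -0.0587, 0.1351]
orientation: [-1.568, -0.096, 0.101]
force: [-0.3, 0.2, 0.4]
finger_gap: 0.0456
```

```bash
python3 -c "
from h import *
from rig import cams
f=cams.grab_frame('scene');cv2.imwrite('pics/sc2.png',cv2.resize(f['color'][90:310,180:460,::-1],(764,600)))
go(.09,.1,.136)"
```

```text
t 2.7 slab pos 0.087 -0.126 z 0.1355 F [ 1.   0.8 -0.5] q [-0.03  0.57  0.12  1.69 -0.08  0.89  0.24]
shift [ 0.0037 -0.0004  0.2259] dr [-0.     0.003 -0.002]
```

View pics/sc2.png

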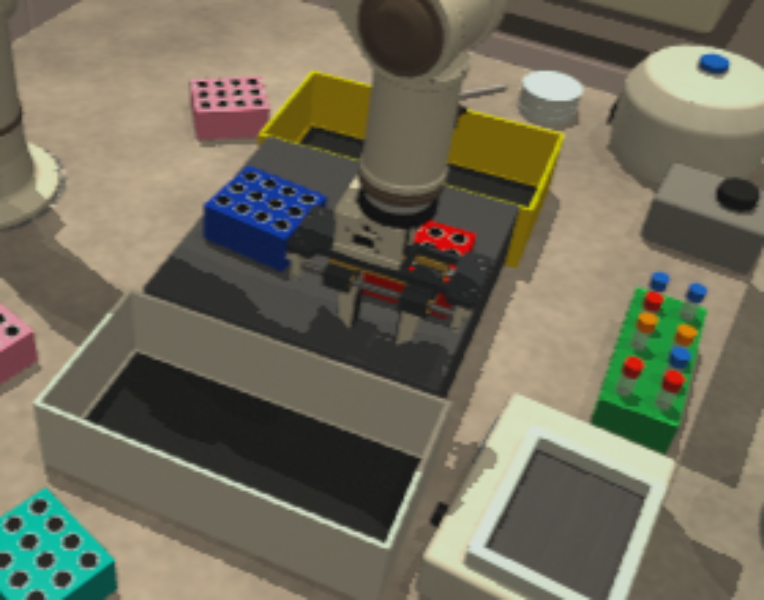

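The fingers, at crop pixels (347,320) and (407,335), stand behind the red block's near face and are clear of the blue block. I start pushing along tool +z, which is the slab's +y.

Request:
{"method": "send_rows", "body": {
  "targets": [
    {"translation":[0.001,0,0.012],"dr":[0,0,0]},
    {"translation":[0.002,0,0.024],"dr":[0,0,0]},
    {"translation":[0.003,0,0.036],"dr":[0,0,0]},
    {"translation":[0.004,0,0.05],"dr":[0,0,0]},
    {"translation":[0.004,0,0.064],"dr":[0,0,0]}
  ]
}}

```text
t: 3.32
tool_pos: [0.6308, 0.0025, 0.1373]
orientation: [-1.573, -0.098, 0.096]
force: [0.7, -6.8, 1.0]
finger_gap: 0.0458
```

```bash
python3 -c "
from h import *
go(.09,.1,.136)"
```

```text
t 3.33 slab pos 0.0916 -0.0647 z 0.1373 F [ 0.7 -6.8  1. ] q [-0.13  0.56  0.11  1.71 -0.07  0.88  0.13]
shift [-0.0014  0.0007  0.1647] dr [0.004 0.001 0.001]
```

Contact at about 7 N, as expected. I continue to push.

Request:
{"method": "send_rows", "body": {
  "targets": [
    {"translation":[0,0,0.015],"dr":[0,0,0]},
    {"translation":[0,0,0.03],"dr":[0,0,0]},
    {"translation":[0,0,0.045],"dr":[0,0,0]},
    {"translation":[0,0,0.06],"dr":[0,0,0]},
    {"translation":[0,0,0.075],"dr":[0,0,0]}
  ]
}}

```text
t: 3.95
tool_pos: [0.6215, 0.0767, 0.1373]
orientation: [-1.573, -0.097, 0.095]
force: [0.6, -7.5, 1.2]
finger_gap: 0.0459
```

```bash
python3 -c "
from h import *
from rig import cams
f=cams.grab_frame('scene');cv2.imwrite('pics/sc3.png',cv2.resize(f['color'][90:310,180:460,::-1],(764,600)))
go(.09,.1,.136)"
```

```text
t 4.0 slab pos 0.0915 0.0137 z 0.1372 F [ 0.4 -2.5  1. ] q [-0.25  0.55  0.1   1.72 -0.07  0.87  0.01]
shift [-0.0012  0.0011  0.0863] dr [0.001 0.003 0.001]
```

View pics/sc3.png

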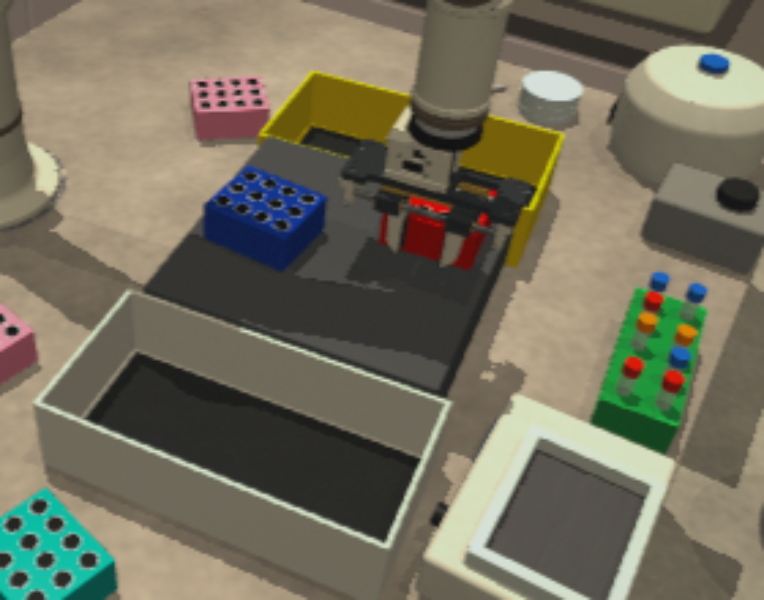

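Red has slid straight along its lane and blue has not moved. The red block's leading edge is near the slab's end. I carry on through the tipping.

Request:
{"method": "send_rows", "body": {
  "targets": [
    {"translation":[0,0,0.017],"dr":[0,0,0]},
    {"translation":[0,0,0.034],"dr":[0,0,0]},
    {"translation":[0,0,0.051],"dr":[0,0,0]},
    {"translation":[0,0,0.068],"dr":[0,0,0]},
    {"translation":[0,0,0.085],"dr":[0,0,0]}
  ]
}}

```text
t: 4.62
tool_pos: [0.6112, 0.1608, 0.1373]
orientation: [-1.572, -0.097, 0.095]
force: [0.7, -8.0, 4.5]
finger_gap: 0.0456
```

Request:
{"method": "send_rows", "body": {
  "targets": [
    {"translation":[0,0,0.018],"dr":[0,0,0]},
    {"translation":[0,0,0.036],"dr":[0,0,0]},
    {"translation":[0,0,0.054],"dr":[0,0,0]},
    {"translation":[0,0,0.072],"dr":[0,0,0]},
    {"translation":[0,0,0.085],"dr":[0,0,0]}
  ]
}}

```text
t: 5.25
tool_pos: [0.5987, 0.2507, 0.1364]
orientation: [-1.567, -0.099, 0.101]
force: [0.3, 0.5, -0.6]
finger_gap: 0.0456
```

```bash
python3 -c "
from h import *
from rig import cams
f=cams.grab_frame('scene');cv2.imwrite('pics/sc4.png',cv2.resize(f['color'][70:290,180:460,::-1],(764,600)))
go(.09,.2,.136)"
```

```text
t 5.3 slab pos 0.0898 0.1876 z 0.1364 F [-0.3  2.3  0.1] q [-0.49  0.59  0.07  1.66 -0.06  0.9  -0.27]
shift [0.0002 0.0005 0.0124] dr [-0.002  0.007 -0.001]
```

View pics/sc4.png

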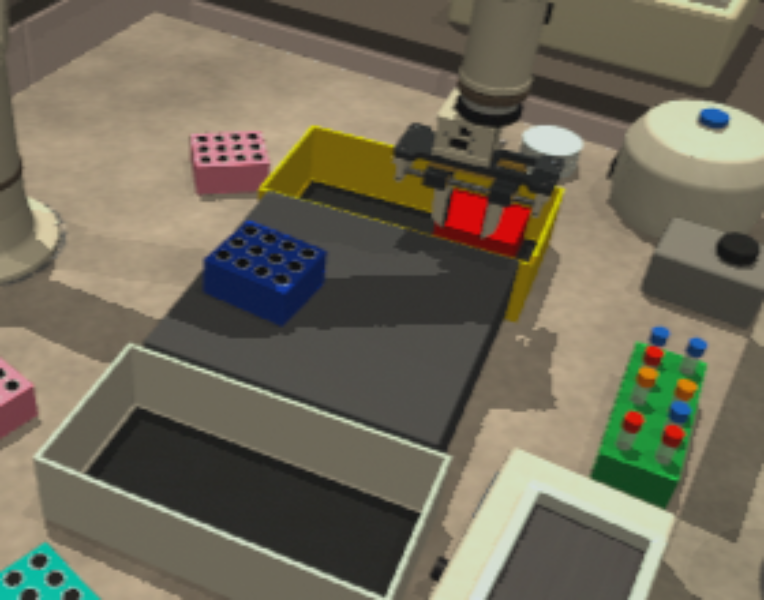

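The red block has gone over the edge into the yellow bin, with a plain red face showing at crop (485,220). I lift clear and check how it lies.

Request:
{"method": "send_rows", "body": {
  "targets": [
    {"translation":[0,-0.04,-0.01],"dr":[0,0,0]},
    {"translation":[0,-0.08,-0.05],"dr":[0,0,0]},
    {"translation":[0,-0.12,-0.1],"dr":[0,0,0]},
    {"translation":[0,-0.14,-0.15],"dr":[0,0,0]},
    {"translation":[0,-0.15,-0.2],"dr":[0,0,0]}
  ]
}}

```text
t: 5.92
tool_pos: [0.6254, 0.048, 0.2886]
orientation: [-1.568, -0.1, 0.096]
force: [0.6, -0.4, 0.5]
finger_gap: 0.0457
```

```bash
python3 -c "
from h import *
from rig import cams
a=cams.grab_frame('scene')['color'][100:190,240:400,::-1];b=cams.grab_frame('top')['color'][85:250,70:300,::-1]
cv2.imwrite('pics/c5.png',np.vstack([cv2.resize(a,(480,270),interpolation=2),cv2.resize(b,(480,330),interpolation=2)]))
go(.09,.2,.136)"
```

```text
t 6.03 slab pos 0.0915 -0.0265 z 0.2887 F [-0.1 -1.4  0.4] q [-0.22  0.39  0.15  1.59 -0.06  1.16  0.05]
shift [-0.0038  0.1516  0.2272] dr [ 0.005 -0.008  0.003]
```

View pics/c5.png

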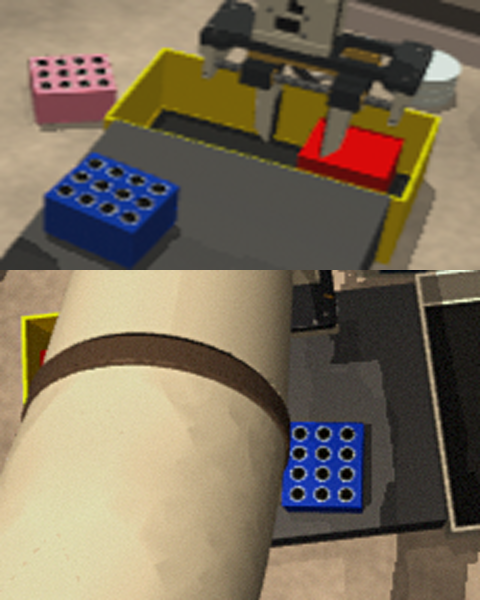

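The red block is in the bin, showing what seems to be its plain underside. I clear the arm out of the top view to confirm it lies flat.

Request:
{"method": "send_rows", "body": {
  "targets": [
    {"translation":[0,-0.02,-0.05],"dr":[0,0,0]},
    {"translation":[0,-0.03,-0.1],"dr":[0,0,0]},
    {"translation":[0,-0.03,-0.15],"dr":[0,0,0]},
    {"translation":[0,-0.03,-0.2],"dr":[0,0,0]},
    {"translation":[0,-0.03,-0.25],"dr":[0,0,0]}
  ]
}}

```text
t: 6.65
tool_pos: [0.6559, -0.1992, 0.3163]
orientation: [-1.568, -0.098, 0.099]
force: [0.5, 0.8, 0.3]
finger_gap: 0.0457
```

```bash
python3 -c "
from h import *
from rig import cams
a=cams.grab_frame('scene')['color'][100:190,240:400,::-1];b=cams.grab_frame('top')['color'][85:250,70:300,::-1]
cv2.imwrite('pics/c6.png',np.vstack([cv2.resize(a,(480,270),interpolation=2),cv2.resize(b,(480,330),interpolation=2)]))
go(.09,.2,.136)"
```

```text
t 6.75 slab pos 0.0892 -0.2755 z 0.316 F [-1.8 -0.8 -0.4] q [ 0.11  0.49  0.23  1.39 -0.11  1.27  0.46]
shift [-0.0021  0.1777  0.4763] dr [ 0.005 -0.007 -0.002]
```

View pics/c6.png

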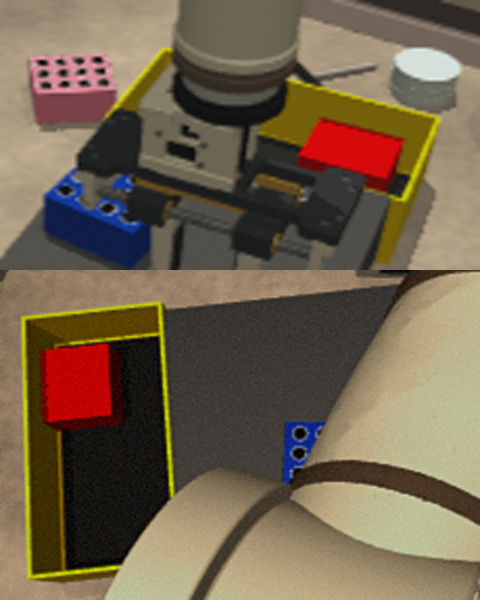

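```bash
python3 -c "
from h import *
import pickle
from rig import cams
f=cams.grab_frame('top');c=f['color'].astype(int);m=((c[...,0]>150)&(c[...,1]<60)&(c[...,2]<60)).astype(np.uint8);m[:,:85]=0;m[:,135:]=0;m[:100]=0;m[180:]=0
k=max(cv2.findContours(m,0,2)[0],key=cv2.contourArea);B=cv2.boxPoints(cv2.minAreaRect(k));print(B.round(1))
for z in(.055,.08,.1):
  W=np.array([ray(f,p,z)-S for p in B]);print(z,np.c_[W@E1,W@U].round(3).tolist())
g=cams.grab_frame('scene');cv2.imwrite('pics/c7.png',cv2.resize(g['color'][100:175,300:400,::-1],(800,600),interpolation=2))
"
```

```text
[[ 90.6 123.3]
 [120.9 121.8]
 [122.7 158.7]
 [ 92.4 160.1]]
0.055 [[0.153, 0.352], [0.147, 0.264], [0.035, 0.264], [0.041, 0.35]]
0.08 [[0.142, 0.341], [0.136, 0.255], [0.026, 0.255], [0.032, 0.339]]
0.1 [[0.132, 0.332], [0.126, 0.248], [0.019, 0.248], [0.025, 0.33]]
```

View pics/c7.png

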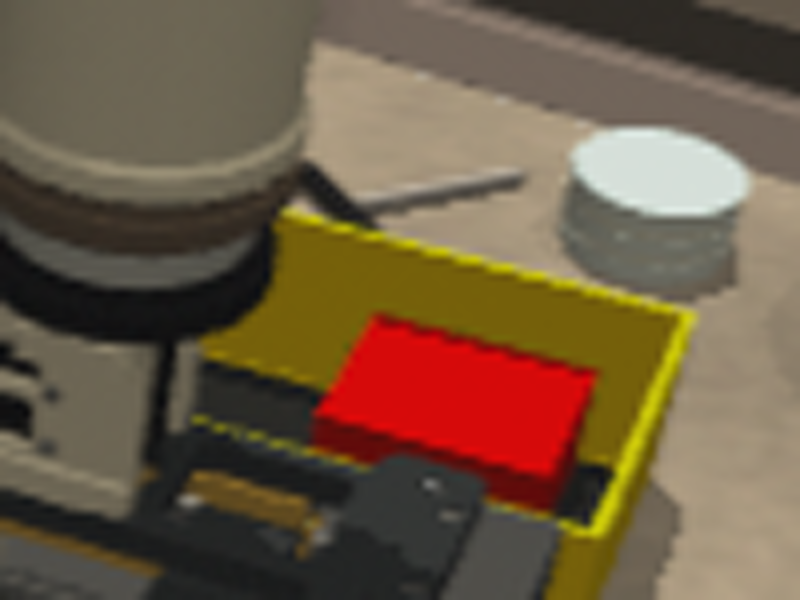

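The block shows its plain underside, with top-face corners in the crop at (378,316), (598,372), (553,478) and (315,410). I triangulate these with the top view to check for tilt.

```bash
python3 -c "
from h import *
import pickle
F=pickle.load(open('f1.pkl','rb'))
T=[(90.1,122.8),(92,160.6),(123.2,159.2),(121.4,121.3)]
A=[(598,372),(378,316),(315,410),(553,478)]
T=[T[0],T[1],T[2],T[3]]
P=lambda f:np.array([[1,0,0],[0,1,0],[0,0,1]])
for t,s in zip(T,A):
  s=((s[0]+.5)/8+299.5,(s[1]+.5)/8+99.5)
  zs=np.arange(0,.15,.001);D=[np.linalg.norm(ray(F['top'],t,z)-ray(F['scene'],s,z)) for z in zs]
  i=int(np.argmin(D));w=ray(F['top'],t,zs[i])-S;print(zs[i].round(3),round(D[i],4),(w@E1).round(3),(w@U).round(3))
"
```

```text
0.062 0.0055 0.151 0.351
0.059 0.0027 0.038 0.35
0.058 0.0045 0.032 0.262
0.058 0.0006 0.147 0.262
```

All four top corners come out at about 58–62 mm (55 expected), so the block lies flat inside the bin. Blue's visible edges in the last top view (right 244, upper 161, lower about 204 px) match the first picture.

```bash
python3 -c "
from rig import hand_in
print(hand_in())"
```

```text
the job is handed in; nothing more can be done
None
```

I slid the red block flat along its lane with two half-open fingers, using about 7–8 N. It tipped over the +y end of the slab into the yellow bin, and I then withdrew the arm. The job was handed in at about 7 s on the robot's clock, against the 32 s limit.

- **Red block:** it lies upside down in the bin. Triangulating its four upper corners gave heights of 58–62 mm where 55 mm was expected, so it is flat to within measurement error. The two camera views disagreed by up to 5.5 mm at those corners. It spans about 0.26–0.35 m from the slab's middle along slab y, inside the bin walls.
- **Blue block:** it looked unmoved, with its visible edges matching the first picture to about 1–2 pixels. The arm hid part of it in both late top views, so I did not measure it again in full.
- **Robot:** at hand-in it was clear of everything, with the tool about 0.32 m up. No check failed.

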